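# Clip the spice infuser sample onto the display eye

### The job

Hang the steel spice infuser on the display stand by its snap hook: bring the front bar of the stand's eye into the hook's mouth below the sprung gate, draw the hook gently down so that the bar presses the gate inward and passes it, and keep hold until the gate has snapped shut below the bar. Then let go, leaving the infuser hanging freely from the eye, upright and still; do not disturb the cup, the spatula or the jar.

Things in the scene. Friction and masses are not known exactly. Their poses are not given: they have to be found in the camera images.
- infuser: Loose steel spice infuser, 0.17 to 0.31 kg, standing on the table; origin: centre of its underside, z up. Perforated cylinder 57 mm across, 71 mm high with lid. From the lid rises a snap hook of 8 mm round bar in the infuser's x-z plane: shank at x = -15 mm, crook, nose at x = +15 mm. The crook's top is at z = 171 mm; above it stands a black grip tab.
- grip_tab (a point): Where to grip from above: a point in the black upright tab at the infuser's top, on its axis, 200 mm above its underside. The tab is 22 mm wide along the infuser's x, 10 mm thick along its y (close the fingers along y) and runs from 171 to 216 mm. Axes as the infuser's.
- hook_mouth (a point): Middle of the hook's mouth, on the infuser's axis 99.5 mm above its underside: the gap, open to the infuser's +x, between the lid (71 mm) and the nose's end (128 mm, flared to x = +22 mm). The eye's bar enters here, below the gate. Axes as the infuser's.
- crook: The arched crook of the hook, one piece with the infuser. Its origin is the seat inside the arch, on the infuser's axis 159.3 mm above its underside: the centre of the eye's bar lies here when the hook hangs on it. Between shank and nose the hook is 22 mm wide inside. Axes as the infuser's.
- gate (a joint): Sprung gate, 18 mm long, 4 mm thick, hinged by the shank at x = -9 mm, z = 138 mm of the infuser, lying level across to the nose. 0 = shut; it swings only up, inward, to 1.75 rad. The bar pushes it up from below with up to about 9 N (easing as it swings); it springs shut once the bar's centre is about 19 mm above the hinge. The bar seats in the crook at 21.3 mm above the hinge.
- stand: Fixed display stand; origin: on the post's axis at the underside of its wooden foot (120 x 120 x 14 mm, reaching 48 mm to -x), z up. Steel post 18 mm thick, 228 mm high. A collar 30 mm across on it carries the eye: a rigid, level, closed loop of 8 mm bar reaching along the stand's -x. Its front bar lies along y; the opening behind that is 48 mm wide (y), 41 mm deep before it narrows.
- eye_mid (a point): Nominal middle of the eye's front bar: 85 mm from the post along the stand's -x, 192 mm above the table; stand's axes. It is fixed to the post: the collar is clamped by hand, so the real bar is up to 20 mm higher or lower (exact in x, y): feel or see it. The nose goes inside the loop, the shank outside, infuser's x along the stand's x. Do not load the eye above 20 N.
- cup: Bystander: loose open steel measuring cup, 72 mm across the rim, 60 mm high, origin at the centre of its underside. Leave alone.
- spatula: Bystander: loose wooden spatula lying flat, 240 mm long along its x. Leave alone.
- jar: Bystander: loose glass jar with a dark lid, 60 mm across, 90 mm high, origin at the centre of its underside. Leave alone.
There are look-alikes about, which are no part of the job. There is more than one size of the infuser; the one meant has the size given above.

How it is judged (in metres and radians):
On the way:
1. the eye's bar presses the gate inward (value of joint gate above 0.5 rad and contact force between infuser and stand above 0.3 N and horizontal distance between crook and eye_mid below 0.025 m), for 0.05 s.
At the end, for the whole second after the job is handed in: The infuser hangs on the eye's front bar by its crook: gate shut (under 0.15 rad), crook's seat point within 10 mm of the bar across it, 24 mm of its middle along it, 168 to 216 mm above the table; weight on the eye, upright within 0.2 rad, at rest (under 0.05 m/s) (value of joint gate below 0.15 rad and x of crook in the frame of stand between -0.095 and -0.075 m and y of crook in the frame of stand between -0.024 and 0.024 m and z of crook in the frame of stand between 0.168 and 0.216 m and contact force between crook and stand above 0.8 N and angle between infuser's own z axis and vertical below 0.2 rad and linear speed of infuser below 0.05 m/s); the robot touches nothing.
It fails at once if more than 20 N between the infuser and the stand or its eye (contact force between infuser and stand above 20 N).
It fails at once if infuser let go while its gate is still pressed in (value of joint gate above 0.3 rad and contact force between the fingers and infuser below 0.5 N).
It fails at once if more than 20 N between the robot's fingers and the stand (contact force between the fingers and stand above 20 N).
It fails at once if cup, spatula or jar moved by more than 20 mm (distance of any of cup, spatula, jar from where it was at the start of the episode above 0.02 m).
It also fails if it takes over 54 s, if anything falls off the work surface, if the arm or the gripper's body presses on something with over 40 N, if the wrist force passes 120 N, or if a joint passes its speed limit or range.

### The arm

A 7-joint arm with a two-finger parallel gripper is mounted at the origin on the work surface. World frame = base frame: x ahead of the robot, y to its left, z up, the work surface at z = 0. Lengths are in mm, angles in rad, forces in N, time in s.
With the tool pointing down it reaches from about 400 to 875 mm from the base axis. Payload 4.4 kg.
Tool frame: the origin (TCP) lies midway between the tips of the shut fingers; the grasp point (between the pads) lies 19 mm behind it (ctrl.pinch_z is the distance from the TCP to the grasp point, in mm); z points along the fingers, y is the line along which they close (so a half turn about z gives the same grasp; the last joint's range is limited). The gripper opens to 85 mm and grips with 20 to 120 N. Pads are 22 mm wide; open, the fingers measure 114 mm over their backs; the gripper's body (76 mm by 85 mm) begins 54 mm behind the grasp point. The pads swing forward as they close: fully open they stand 13 mm farther back than shut.
Start: joints at [-1.286, 0.628, 0.038, 1.517, -0.027, 0.996, -0.02], TCP at [223.349, 610.437, 231.313] pointing down, gripper open.
Joint ranges: [-3.06, 3.06], [-0.37, 2.12], [-1.25, 1.32], [0.18, 2.47], [-1.1, 4.24], [0.23, 1.98], [-2.94, 2.94]. Speed limits (rad/s): [2.57, 2.57, 3.14, 3.14, 3.14, 3.14, 3.14].

### API

Orientations are given as [roll, pitch, yaw] about the fixed x, y, z axes, in that order (R = Rz(yaw) Ry(pitch) Rx(roll)).
In Python, from cell import read_state, cams, order, ctrl gives the robot as it stands.
- The arm moves only by the tool move_arm, never from a script. Its argument "targets" is text: rows parted by semicolons, each of 7 numbers parted by spaces: the gripper's target within -1 to 1 (fully open at 1, half-way at 0, shut at -1), then the shift along the tool's x, y, z in cm, then the turn, a rotation vector about the tool's x, y, z in degrees. A call has 1 to 5 rows; each row shifts and turns the commanded pose from where the row before left it, along the tool's axes as they then stand; what a row does not reach is not made up. A row lasts 1/12 s, in which the tool goes at most 41.7 mm and 7.16 degrees, less where a joint would pass 70% of its speed; a pose out of reach is approached as far as the arm can. A call with a gripper value outside its range is refused whole. The fingers move at their own pace and stop on an object; the grip force is fixed at half the most. Time passes only in rows, so rows that do not move let the fingers close. It gives the time, the measured TCP pose, the force, the opening and the grip force at its end, in the units of the state.
- read_state(): the state, without advancing time (a new reading comes with each control period).
- cams.get_image(name): name is "side" or "top"; returns a dict with "color" (384x512x3 uint8, red, green, blue), "fovy" (degrees; the focal length in pixels is half the picture's height over the tangent of half this angle, whatever the lens; pixels are square), "cx", "cy" (the principal point, pixels), "rvec" (rotation vector, rad) and "tvec" (3), from world to camera coordinates, as OpenCV has them. Camera axes: x right, y down, z forward; pixel columns grow to the right and rows downward; lengths in mm; the calibration is good to about 2 mm. A picture is of the moment at which its call begins. There is no depth.
- order.finish_job(): hands the job in; it is judged then, once.
The state is a dict: "clock": time; "qpos": joint angles; "qd": joint speeds; "tau": joint torques, N m; "eef_pos": TCP position; "tool_rot": TCP orientation; "force": force on the tool from outside, world axes, zero at the start; "torque": the same for the moment, N m; "width": finger opening in mm; "gripper_force": force on a finger pad.
Only numpy, scipy, OpenCV 4.12 (cv2) and the standard library are available. Lean on these libraries where they do the work, as an engineer would, in place of code of your own. Each camera call takes 0.05 s, during which the arm holds its last target. There are 200 camera calls.

## Working session

There is one attempt and no reset: what is moved stays moved. The work goes in short steps, Python scripts to look and compute and a tool call to move; the robot and the scene stay as the last step left them, time stands still between calls to the robot, and variables do not carry over. Pictures are saved under pics/ and viewed, at most 10 in all, crops included, and the job is handed in when it is done.

Besides the shell and the picture viewer there is one more tool, called after "Request:" in YAML: its name, and indented under it one key for each argument. move_arm: Moves the arm, as the interface text tells. Its arguments: {"type":"object","properties":{"targets":{"type":"string"}},"required":["targets"]}

```bash
ls; mkdir -p pics; cat > h.py <<'E'
import numpy as np, cv2
from cell import read_state, cams, order, ctrl
def K(im):
    h=im["color"].shape[0]; f=h/2/np.tan(np.radians(im["fovy"])/2)
    return np.array([[f,0,im["cx"]],[0,f,im["cy"]],[0,0,1.]])
def ray(im,u,v):
    R=cv2.Rodrigues(np.array(im["rvec"],float))[0]; t=np.array(im["tvec"],float).ravel()
    d=R.T@np.linalg.inv(K(im))@np.array([u,v,1.]); return -R.T@t, d/np.linalg.norm(d)
def onz(im,u,v,z):
    c,d=ray(im,u,v); return c+d*(z-c[2])/d[2]
def proj(im,p):
    return cv2.projectPoints(np.array(p,float).reshape(-1,1,3),np.array(im["rvec"],float),np.array(im["tvec"],float),K(im),None)[0].reshape(-1,2)
def two(a,ua,b,ub):
    c1,d1=ray(a,*ua); c2,d2=ray(b,*ub)
    s=np.linalg.lstsq(np.stack([d1,-d2],1),c2-c1,rcond=None)[0]
    p,q=c1+s[0]*d1,c2+s[1]*d2; return (p+q)/2,np.linalg.norm(p-q)
E
python3 - <<'E'
from h import *
for n in("side","top"):
    im=cams.get_image(n); cv2.imwrite(f"pics/{n}0.png",cv2.resize(im["color"][:,:,::-1],(768,576),interpolation=cv2.INTER_CUBIC))
    np.save(f"pics/{n}0.npy",im,allow_pickle=True)
    print(n,im["fovy"],im["cx"],im["cy"],ray(im,256,192))
s=read_state();print(s)
E
```

```text
pics
side 42.47044930443602 252.72961256675677 190.95748002266183 (array([  96.90558446, -878.90768403,  919.56710056]), array([ 0.380628  ,  0.70325281, -0.60046466]))
top 54.195999762628276 247.97298250281517 188.21431815862897 (array([ 427.10143892,    4.45322742, 1267.28331596]), array([ 0.09083324, -0.0191662 , -0.99568167]))
{'clock': 0.1, 'qpos': array([-1.28575133,  0.62927741,  0.03844336,  1.51830936, -0.02701419,
        0.99632135, -0.01995229]), 'qd': array([ 0.00181745, -0.00281262, -0.00073058, -0.00327668,  0.00072074,
        0.00254725,  0.00137437]), 'tau': array([ 3.67660483e-03, -5.64539981e+01,  1.23068266e+00, -1.93974978e+01,
        1.13075131e-02,  5.36323365e-03, -1.42092298e-05]), 'eef_pos': array([223.16339529, 609.85804838, 230.45239903]), 'tool_rot': array([-3.13979498e+00,  7.90604638e-06,  2.79078784e+00]), 'force': array([-0.51506744, -0.68580947, -0.20987223]), 'torque': array([-0.02174141, -0.01537969,  0.02260162]), 'gripper_force': 0.0, 'width': 85.74273700984047}
```

View pics/side0.png

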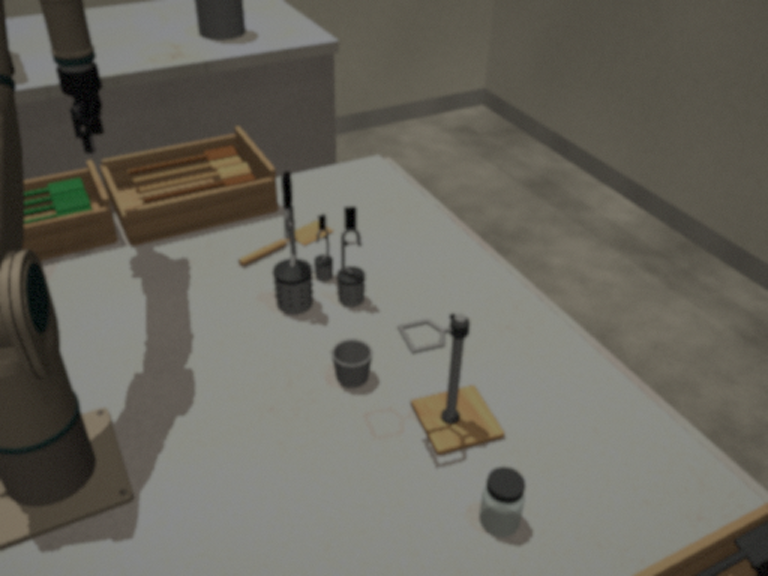

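View pics/top0.png

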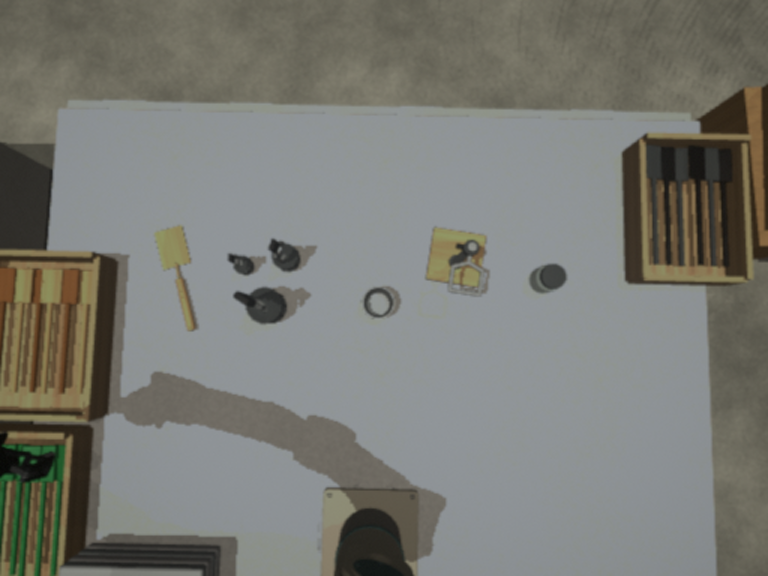

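Medium infuser: body at top (285,258), side (350,285); large and small ones are look-alikes. The stand's eye is at top (467,275), side (423,335). Now zoomed crops.

```bash
python3 - <<'E'
from h import *
S=np.load("pics/side0.npy",allow_pickle=True).item()["color"];T=np.load("pics/top0.npy",allow_pickle=True).item()["color"]
def c(a,x,y,w,h): return cv2.resize(a[y:y+h,x:x+w,::-1],(400,300),interpolation=cv2.INTER_CUBIC)
# scales: 5x each with 80x60
m=np.vstack([np.hstack([c(T,150,145,80,60),c(T,265,145,80,60)]),np.hstack([c(S,190,130,100,75),c(S,250,200,100,75+0)])])
m=cv2.convertScaleAbs(m,alpha=1.5)
cv2.imwrite("pics/crop.png",m)
E
```

```text
(no output)
```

View pics/crop.png

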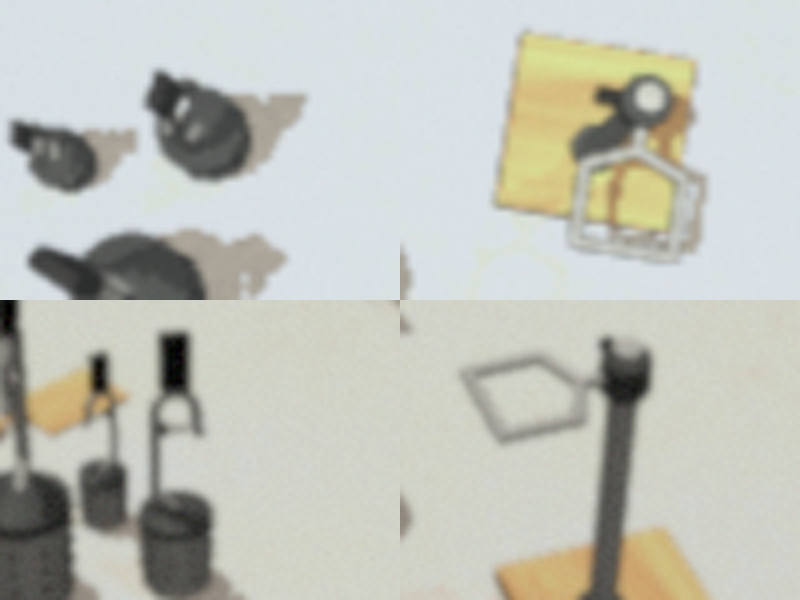

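```bash
python3 - <<'E'
from h import *
S=np.load("pics/side0.npy",allow_pickle=True).item();T=np.load("pics/top0.npy",allow_pickle=True).item()
t=lambda x,y:(150+x/5-.4,145+y/5-.4); t2=lambda x,y:(265+(x-400)/5-.4,145+y/5-.4)
s=lambda x,y:(190+x/4-.4,130+(y-300)/4-.4); s2=lambda x,y:(250+(x-400)/4-.4,200+(y-300)/4-.4)
np.set_printoptions(precision=1,suppress=True)
print("bar L",two(T,t2(576,244),S,s2(467,373)),"R",two(T,t2(679,253),S,s2(502,437)))
print("narrow R",two(T,t2(678,182),S,s2(584,418)),"L",two(T,t2(584,172),S,s2(537,360)))
for z in(192,):print("L,R on 192",onz(T,*t2(576,244),z),onz(T,*t2(679,253),z),onz(S,*s2(467,373),z),onz(S,*s2(502,437),z))
print("post top",onz(T,*t2(650,96),228), onz(S,*s2(630,347),228))
print("foot top", [onz(T,*t2(*p),14)[:2] for p in((523,33),(695,60),(497,205))])
# infuser
print("shank z128",onz(S,*s(156,433),128),"nose",onz(S,*s(202,433),128))
print("shank lid",onz(S,*s(157,500),71))
print("tab top side",onz(S,*s(174,333),216),"tab mid", onz(S,*s(174,362),193.5))
print("tab top T",onz(T,*t(161,75),216))
print("body base side",onz(S,*s(177,585),0))
# medium body: dark mask in top
g=cv2.cvtColor(T["color"],cv2.COLOR_RGB2GRAY); m=(g<75).astype(np.uint8)
n,l,st,c=cv2.connectedComponentsWithStats(m[150:215,140:230])
for i in range(1,n):
    if st[i,4]>20:
        print(st[i]+[140,150,0,0,0],c[i]+[140,150])
# lid circle predictions for candidate position
hsv=cv2.cvtColor(S["color"],cv2.COLOR_RGB2GRAY); mm=(hsv[125:210,180:250]<38).astype(np.uint8)
n,l,st,c=cv2.connectedComponentsWithStats(mm)
for i in range(1,n):
    if st[i,4]>10: print("side dark",st[i]+[180,125,0,0,0],c[i]+[180,125])
E
```

```text
bar L (array([ 523.3, -140.5,  207.5]), np.float64(1.90088767360773)) R (array([ 516.8, -197.6,  208.3]), np.float64(3.696046470747321))
narrow R (array([ 562.1, -199.7,  204.9]), np.float64(5.732265369608716)) L (array([ 565.4, -145.4,  204.9]), np.float64(3.0585289296353704))
L,R on 192 [ 523.9 -142.3  192. ] [ 519.9 -201.5  192. ] [ 533.6 -124.7  192. ] [ 524.6 -181.6  192. ]
post top [ 604.8 -178.2  228. ] [ 603.8 -182.6  228. ]
foot top [array([ 682.7, -129.5]), array([ 666.7, -246.1]), array([ 565. , -113.3])]
shank z128 [592.7 207.6 128. ] nose [622.6 192.9 128. ]
shank lid [591.2 204.5  71. ]
tab top side [602.  194.8 216. ] tab mid [601.1 193.4 193.5]
tab top T [610.8 196.5 216. ]
body base side [599.  188.3   0. ]
[180 160  20  21 267] [189.9 170.2]
[153 170  16  13 129] [161.4 175.8]
[156 192  35  23 520] [175.9 202.9]
side dark [189 125   5  14  52] [191.3 131.3]
side dark [231 139   5  14  66] [233.  145.5]
side dark [214 145   2   8  16] [214.5 148.5]
side dark [215 174   5   4  12] [217.4 175.6]
side dark [185 175  22  15 101] [198.8 183.7]
side dark [232 183  10   7  32] [237.2 185.6]
```

Bar ≈ (520,-169,~207), stand yaw ≈ -7.8°. Infuser at ≈ (606,197), yaw ≈ -26°. Raising, then crossing over.

Request:
move_arm:
  targets: "1 0 0 -4 0 0 0;1 0 0 -4 0 0 0;1 0 0 -4 0 0 0;1 0 0 -3 0 0 0;1 0 0 0 0 0 0"

```text
clock: 0.52
eef_pos: [224.5, 613.2, 388.7]
tool_rot: [3.129, -0.0, 2.791]
force: [0.2, 1.0, 0.3]
width: 85.4
gripper_force: 0.0
```

Request:
move_arm:
  targets: "1 -3 -1.5 0 0 0 0;1 -3 -1.5 0 0 0 0;1 -3 -1.5 0 0 0 0;1 -3 -1.5 0 0 0 0;1 -3 -1.5 0 0 0 0"

```text
clock: 0.93
eef_pos: [339.1, 486.9, 380.6]
tool_rot: [-3.14, -0.0, 2.791]
force: [0.5, 0.9, 0.8]
width: 85.6
gripper_force: 0.0
```

```bash
cat >> h.py <<'E'
from scipy.spatial.transform import Rotation as Ro
np.set_printoptions(precision=2,suppress=True)
def to(p,yaw=None):  # shift in tool axes, cm, from the measured pose
    s=read_state(); R=Ro.from_euler("xyz",s["tool_rot"]); d=R.inv().apply(np.array(p,float)-s["eef_pos"])/10
    print("pos",s["eef_pos"],"rot",np.degrees(s["tool_rot"]),"F",s["force"],"w",s["width"],"gf",s["gripper_force"],"t",s["clock"],"shift",d,
      "" if yaw is None else "turn %.2f"%(-((yaw-np.degrees(s["tool_rot"][2])+180)%360-180)))
E
python3 - <<'E'
from h import *
S=np.load("pics/side0.npy",allow_pickle=True).item();T=np.load("pics/top0.npy",allow_pickle=True).item()
g=cv2.cvtColor(T["color"],cv2.COLOR_RGB2GRAY)
print(g[156:184,176:204])
for th in(30,40):
    m=(g<th).astype(np.uint8); m[:155]=0;m[215:]=0;m[:,:140]=0;m[:,230:]=0
    n,l,st,c=cv2.connectedComponentsWithStats(m)
    print(th,[(st[i],c[i]) for i in range(1,n) if st[i,4]>5])
for p in((176.7,160.5),(177.5,161.5),(178.5,162)):print(two(T,p,S,(233,145.5)))
to([606,197,340],154)
print(read_state()["qpos"])
E
```

```text
[[148 148 149 148 148 148 149 149 149 148 148 149 148 148 148 148 148 148
  149 148 149 149 148 148 149 148 149 149]
 [148 148 148 148 148 148 147 148 149 149 148 148 148 148 148 149 149 148
  148 149 148 149 148 148 148 148 149 149]
 [148 147 149 147 142 134 135 142 147 149 147 148 148 148 148 148 148 149
  149 148 148 147 149 148 148 148 148 148]
 [149 148 148 146 126  96  94 115 137 145 143 143 146 148 148 148 149 148
  149 148 148 149 148 148 147 148 148 148]
 [148 148 148 145 113  62  51  65 103 125 120 120 129 139 146 148 148 148
  148 148 148 149 149 148 147 148 148 148]
 [148 148 148 140 103  53  44  42  52  70  76  73  82 111 134 139 142 147
  148 148 148 149 149 148 148 149 148 148]
 [148 147 145 125  83  49  43  37  34  39  50  53  55  71  96 107 118 131
  140 146 147 147 147 147 147 148 148 148]
 [148 147 140 106  61  45  39  33  32  34  45  50  52  57  64  66  71  86
  114 129 134 136 137 136 138 143 146 142]
 [148 147 130  89  51  45  39  34  32  46  74  75  59  59  59  59  59  62
   73  85  98 108 111 112 114 127 139 130]
 [149 146 126  85  51  43  37  32  36  68 112 1
[... 2101 characters left out ...]
147 147 147 147 148 147 148 147
  148 148 149 149 148 148 149 148 149 148]]
30 []
40 [(array([182, 162,   4,   6,  17], dtype=int32), array([183.18, 164.18])), (array([154, 171,   2,   3,   6], dtype=int32), array([154.5, 172. ])), (array([162, 197,   8,   7,  31], dtype=int32), array([166.16, 200.13]))]
(array([614.09, 219.41, 174.47]), np.float64(1.9949147742639886))
(array([611.59, 216.15, 176.83]), np.float64(0.22479785253014248))
(array([609.85, 212.66, 179.21]), np.float64(0.04298736560016315))
pos [339.13 486.91 380.61] rot [-179.94   -0.01  159.92] F [0.5  0.88 0.76] w 85.59265898987229 gf 0.0 t 0.9333 shift [-35.02 -18.06   4.08] turn 5.92
[-1.06  0.42  0.07  1.46 -0.03  1.26  0.24]
```

Request:
move_arm:
  targets: "1 -3.4 -1.8 0 0 0 0;1 -3.4 -1.8 0 0 0 0;1 -3.4 -1.8 0 0 0 0;1 -3.4 -1.8 0 0 0 0;1 -3.4 -1.8 0 0 0 0"

```text
clock: 1.35
eef_pos: [467.8, 343.8, 380.7]
tool_rot: [-3.141, -0.001, 2.791]
force: [0.4, 1.0, 0.6]
width: 85.4
gripper_force: 0.0
```

Request:
move_arm:
  targets: "1 -3.4 -1.8 0 0 0 0;1 -3.4 -1.8 0 0 0 0;1 -3.4 -1.8 0 0 0 0;1 -2.5 -1.4 0 0 0 2;1 0 0 0 0 0 2"

```text
clock: 1.77
eef_pos: [567.4, 229.6, 380.4]
tool_rot: [-3.137, 0.004, 2.708]
force: [-0.1, -0.1, -0.1]
width: 85.1
gripper_force: 0.0
```

```bash
python3 - <<'E'
from h import *
T=np.load("pics/top0.npy",allow_pickle=True).item()
print(onz(T,181.2,163,216))
to([601.5,196.5,300],156)
E
```

```text
[600.98 197.85 216.  ]
pos [567.4  229.61 380.36] rot [-179.74    0.24  155.17] F [-0.12 -0.1  -0.08] w 85.12341090553362 gf 0.0 t 1.7667 shift [-4.45 -1.54  8.06] turn -0.83
```

Request:
move_arm:
  targets: "1 -2.2 -0.8 0 0 0 0;1 -2.2 -0.7 0 0 0 -0.8;1 0 0 4 0 0 0;1 0 0 4 0 0 0;1 0 0 3.5 0 0 0"

```text
clock: 2.18
eef_pos: [596.6, 205.6, 263.9]
tool_rot: [-3.141, -0.001, 2.734]
force: [-0.4, 0.8, -0.1]
width: 85.5
gripper_force: 0.0
```

Request:
move_arm:
  targets: "1 0 0 0 0 0 0;1 0 0 0 0 0 0"

```text
clock: 2.35
eef_pos: [595.9, 206.0, 264.7]
tool_rot: [-3.138, -0.003, 2.735]
force: [0.4, 0.6, 1.8]
width: 85.5
gripper_force: 0.0
```

```bash
python3 - <<'E'
from h import *
to([601.5,197,181],156)
S=cams.get_image("side");T=cams.get_image("top")
p=read_state()["eef_pos"]
print(proj(S,p),proj(T,p))
a=cv2.resize(S["color"][100:190,185:275,::-1],(400,400),interpolation=cv2.INTER_CUBIC)
b=cv2.resize(T["color"][130:220,140:230,::-1],(400,400),interpolation=cv2.INTER_CUBIC)
cv2.imwrite("pics/c2.png",cv2.convertScaleAbs(np.hstack([a,b]),alpha=1.6))
E
```

```text
pos [595.88 206.02 264.7 ] rot [-179.81   -0.19  156.7 ] F [0.38 0.61 1.78] w 85.48848317529813 gf 0.0 t 2.35 shift [-0.9  -0.58  8.37] turn 0.70
[[229.84 119.46]] [[174.4 160.6]]
```

View pics/c2.png

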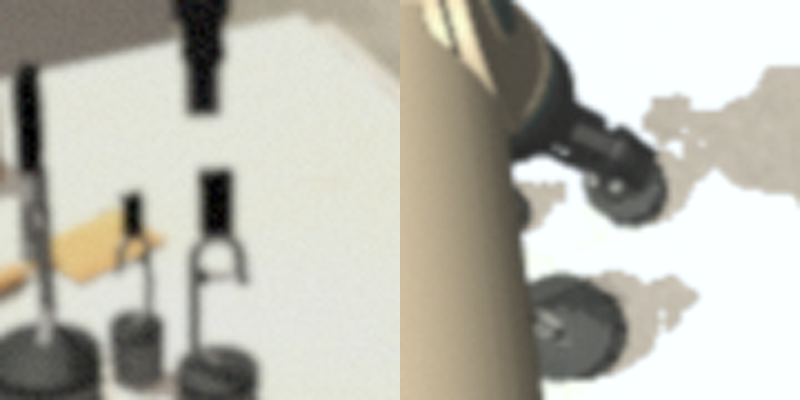

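Left: side view shows gripper finger column at x≈205 and the tab at ≈217, consistent with the computed shift. Descend.

Request:
move_arm:
  targets: "1 -0.9 -0.6 0 0 0 0.7;1 0 0 3 0 0 0;1 0 0 3 0 0 0;1 0 0 2.3 0 0 0;1 0 0 0 0 0 0"

```text
clock: 2.87
eef_pos: [601.5, 195.9, 180.7]
tool_rot: [-3.138, -0.004, 2.722]
force: [-0.8, -0.4, -0.2]
width: 85.8
gripper_force: 0.0
```

```bash
python3 - <<'E'
from h import *
to([601.5,197,181],156)
S=cams.get_image("side")
a=cv2.resize(S["color"][115:190,190:290,::-1],(800,600),interpolation=cv2.INTER_CUBIC)
cv2.imwrite("pics/c3.png",cv2.convertScaleAbs(a,alpha=1.8))
E
```

```text
pos [601.53 195.88 180.7 ] rot [-179.78   -0.2   155.94] F [-0.81 -0.41 -0.22] w 85.83570537093537 gf 0.0 t 2.8667 shift [ 0.05  0.1  -0.03] turn -0.06
```

View pics/c3.png

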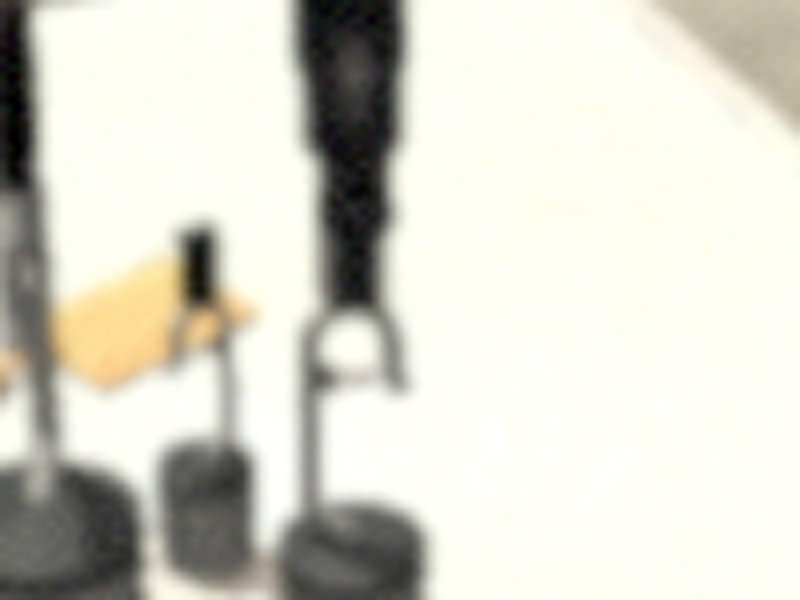

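Finger column (x≈353) is over the tab and arch (x≈355). Closing.

Request:
move_arm:
  targets: "-1 0 0 0 0 0 0;-1 0 0 0 0 0 0;-1 0 0 0 0 0 0;-1 0 0 0 0 0 0;-1 0 0 0 0 0 0"

```text
clock: 3.33
eef_pos: [603.5, 197.5, 184.4]
tool_rot: [3.14, 0.001, 2.723]
force: [-0.1, -1.0, 0.3]
width: 25.5
gripper_force: 0.0
```

Request:
move_arm:
  targets: "-1 0 0 0 0 0 0;-1 0 0 0 0 0 0;-1 0 0 0 0 0 0;-1 0 0 0 0 0 0"

```text
clock: 3.67
eef_pos: [603.3, 197.3, 184.0]
tool_rot: [3.141, 0.001, 2.723]
force: [-0.6, -0.4, 5.8]
width: 9.3
gripper_force: 59.5
```

Gripped at 9.3 mm. Lift.

Request:
move_arm:
  targets: "-1 0 0 -1 0 0 0;-1 0 0 -2 0 0 0;-1 0 0 -3 0 0 0;-1 0 0 -3 0 0 0;-1 0 0 -2 0 0 0"

```text
clock: 4.08
eef_pos: [603.5, 197.4, 295.9]
tool_rot: [3.14, 0.001, 2.723]
force: [0.4, 0.7, -2.1]
width: 9.3
gripper_force: 58.5
```

Request:
move_arm:
  targets: "-1 0 0 0 0 0 0;-1 -0.6 -1.2 0 0 0 0;-1 -1 -2.3 0 0 0 0;-1 -1 -2.3 0 0 0 0;-1 -1 -2.3 0 0 0 0"

```text
clock: 4.5
eef_pos: [601.2, 106.3, 290.7]
tool_rot: [-3.138, -0.004, 2.723]
force: [-0.3, -1.2, -1.5]
width: 9.1
gripper_force: 58.5
```

Request:
move_arm:
  targets: "-1 -1 -2.3 0 0 0 0;-1 -0.6 -1.4 0 0 0 0;-1 -0.2 -0.5 0 0 0 -4;-1 0 0 0 0 0 -4;-1 0 0 0 0 0 -4"

```text
clock: 4.92
eef_pos: [600.5, 60.5, 290.8]
tool_rot: [-3.139, -0.005, 2.933]
force: [0.5, 0.5, -1.9]
width: 9.3
gripper_force: 58.6
```

```bash
python3 - <<'E'
from h import *
to([460.5,-160.3,292],172.2)
S=cams.get_image("side")
p=read_state()["eef_pos"];u,v=map(int,proj(S,p)[0]);print(u,v)
x0=max(u-60,0);y0=max(v-30,0)
a=cv2.resize(S["color"][y0:y0+90,x0:x0+120,::-1],(800,600),interpolation=cv2.INTER_CUBIC)
cv2.imwrite("pics/c4.png",cv2.convertScaleAbs(a,alpha=1.8))
E
```

```text
pos [600.53  60.47 290.79] rot [-179.85   -0.26  168.06] F [ 0.45  0.51 -1.91] w 9.278762891487064 gf 58.610270619392395 t 4.9167 shift [  9.13 -24.5   -0.02] turn -4.14
255 136
```

View pics/c4.png

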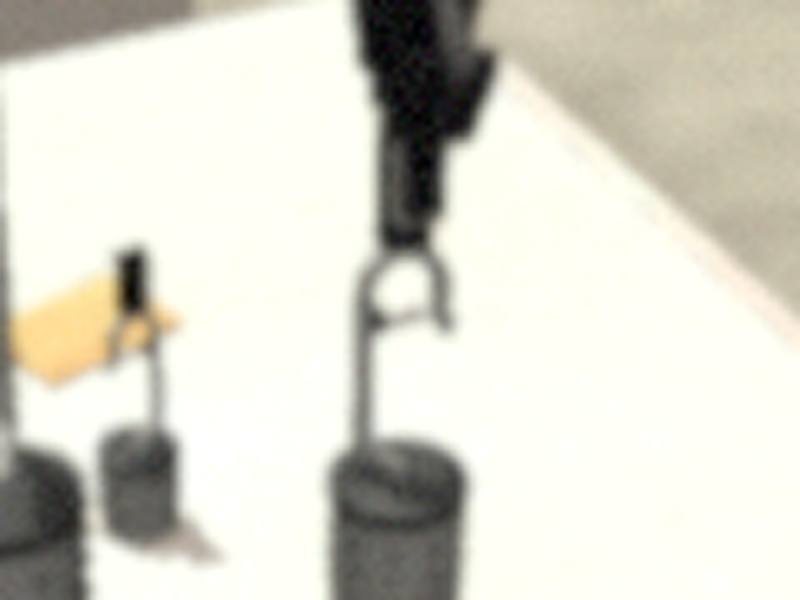

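Request:
move_arm:
  targets: "-1 0.8 -1.5 0 0 0 -2;-1 1.1 -2.6 0 0 0 -2;-1 1.1 -2.6 0 0 0 0;-1 1.1 -2.8 0 0 0 0;-1 1.1 -2.8 0 0 0 0"

```text
clock: 5.38
eef_pos: [529.5, -52.0, 291.5]
tool_rot: [-3.141, -0.004, 3.001]
force: [0.2, -0.6, -2.4]
width: 9.0
gripper_force: 58.7
```

Request:
move_arm:
  targets: "-1 1.1 -2.8 0 0 0 0;-1 1.1 -2.8 0 0 0 0;-1 1 -2.2 0 0 0 0;-1 0.5 -1.2 0 0 0 0;-1 0 0 0 0 0 0"

```text
clock: 5.8
eef_pos: [479.0, -138.5, 291.9]
tool_rot: [-3.139, -0.004, 2.994]
force: [0.7, -1.0, -2.4]
width: 9.0
gripper_force: 58.7
```

```bash
python3 - <<'E'
from h import *
to([460.5,-160.3,292],172.2)
E
```

```text
pos [ 479.01 -138.46  291.94] rot [-179.87   -0.26  171.55] F [ 0.71 -0.99 -2.43] w 8.97854998027122 gf 58.71882140636444 t 5.8 shift [ 1.51 -2.43  0.01] turn -0.65
```

Request:
move_arm:
  targets: "-1 0.8 -1.2 0 0 0 -0.6;-1 0.7 -1.2 0 0 0 0;-1 0 0 0 0 0 0;-1 0 0 0 0 0 0;-1 0 0 0 0 0 0"

```text
clock: 6.22
eef_pos: [465.1, -154.9, 292.7]
tool_rot: [3.141, -0.001, 3.013]
force: [-0.6, 0.7, -2.6]
width: 9.1
gripper_force: 58.8
```

```bash
python3 - <<'E'
from h import *
to([460.5,-160.3,292],172.2)
S=cams.get_image("side");T=cams.get_image("top")
a=cv2.resize(S["color"][185:265,220:320,::-1],(500,400),interpolation=cv2.INTER_CUBIC)
b=cv2.resize(T["color"][150:230,270:330,::-1],(300,400),interpolation=cv2.INTER_CUBIC)
cv2.imwrite("pics/c5.png",cv2.convertScaleAbs(np.hstack([a,b]),alpha=1.8))
E
```

```text
pos [ 465.07 -154.92  292.74] rot [179.95  -0.04 172.64] F [-0.58  0.67 -2.61] w 9.063611730240742 gf 58.79830598831177 t 6.2167 shift [ 0.38 -0.59  0.07] turn 0.44
```

View pics/c5.png

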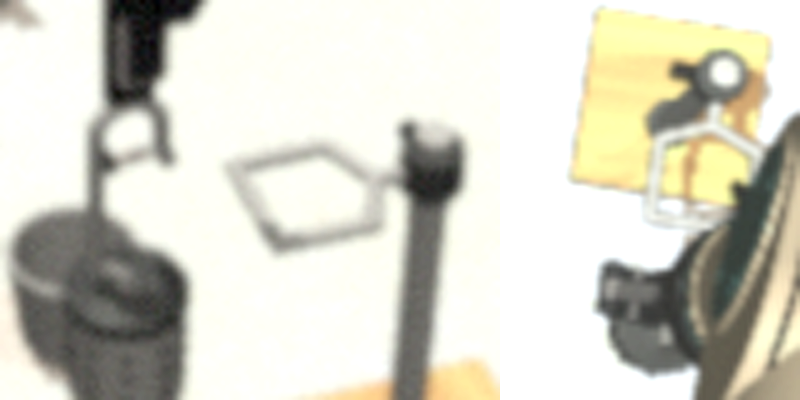

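Side: hook nose tip at (168,160), bar from (230,165) to (280,245), lid centre (130,285). Checking the prediction against these.

```bash
python3 - <<'E'
from h import *
S=cams.get_image("side");s=read_state();p=s["eef_pos"];psi=s["tool_rot"][2]-np.pi
b=p-[0,0,184]; ex=np.array([np.cos(psi),np.sin(psi),0])
q=lambda x,z:b+ex*x+[0,0,z]
f=lambda P:(proj(S,P)[0]-[220,185]+.4)*5
print("nose",f(q(20,129)),"shank z128",f(q(-15,128)),"arch top out",f(q(0,171)),"lid c",f(q(0,71)))
for z in(200,204,208,212):
    print(z,"bar L,mid,R",f([524,-141,z]),f([520.1,-168.5,z]),f([516.5,-196,z]))
to([520,-168.5,p[2]],172.2)
E
```

```text
nose [174.62 160.29] shank z128 [ 97.66 179.25] arch top out [131.36  93.02] lid c [130.09 270.62]
200 bar L,mid,R [232.9  179.45] [254.93 218.02] [278.42 257.89]
204 bar L,mid,R [233.17 172.64] [255.25 211.17] [278.8 251. ]
208 bar L,mid,R [233.44 165.81] [255.58 204.29] [279.18 244.07]
212 bar L,mid,R [233.71 158.95] [255.9  197.38] [279.57 237.12]
pos [ 465.19 -155.08  293.04] rot [179.97  -0.01 172.68] F [ 0.21 -0.15 -2.12] w 9.494337219722906 gf 58.79982769489288 t 6.3667 shift [-5.61 -0.63 -0.  ] turn 0.48
```

Request:
move_arm:
  targets: "-1 -0.8 -0.2 0 0 0 0.4;-1 -1.2 -0.2 0 0 0 0;-1 -1.2 -0.2 0 0 0 0;-1 -1.2 0 0 0 0 0;-1 -1.0 0 0 0 0 0"

```text
clock: 6.78
eef_pos: [519.1, -169.4, 293.2]
tool_rot: [-3.142, 0.001, 3.006]
force: [0.8, -0.5, -2.0]
width: 8.9
gripper_force: 58.8
```

Request:
move_arm:
  targets: "-1 0 0 0 0 0 0;-1 0 0 0 0 0 0;-1 0 0 0 0 0 0"

```text
clock: 7.03
eef_pos: [516.9, -169.2, 293.0]
tool_rot: [3.142, -0.001, 3.005]
force: [-0.2, 0.2, -2.8]
width: 9.2
gripper_force: 58.8
```

```bash
python3 - <<'E'
from h import *
to([520,-168.5,293],172.2)
S=cams.get_image("side")
a=cv2.resize(S["color"][180:255,230:330,::-1],(800,600),interpolation=cv2.INTER_CUBIC)
cv2.imwrite("pics/c6.png",cv2.convertScaleAbs(a,alpha=1.8))
E
```

```text
pos [ 516.86 -169.19  293.01] rot [180.    -0.07 172.2 ] F [-0.18  0.24 -2.8 ] w 9.164256254645133 gf 58.80317151546478 t 7.0333 shift [-0.3   0.11  0.  ] turn -0.00
```

View pics/c6.png

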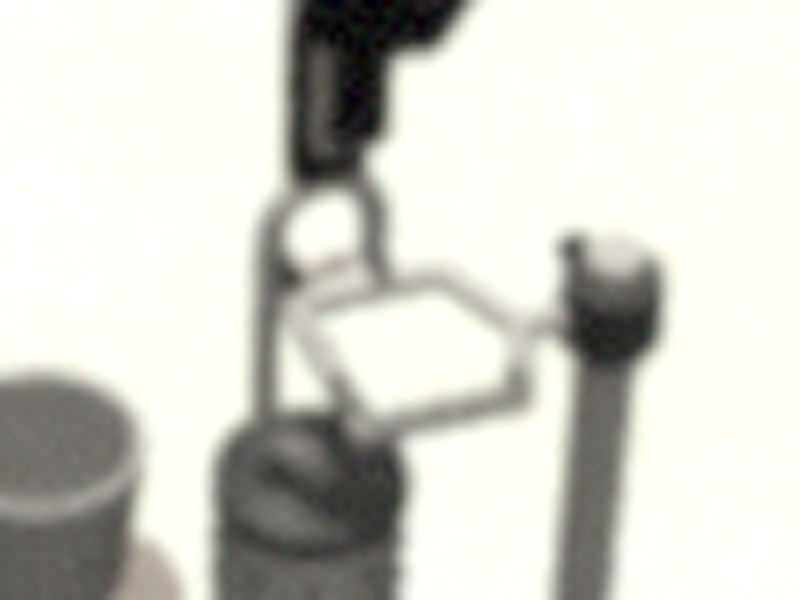

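Bar lies in the mouth, mid (325,365), on the hook's axis. Now down.

Request:
move_arm:
  targets: "-1 -0.3 0.1 0.4 0 0 0;-1 0 0 0.8 0 0 0;-1 0 0 0.8 0 0 0;-1 0 0 0.4 0 0 0;-1 0 0 0 0 0 0"

```text
clock: 7.5
eef_pos: [519.3, -168.4, 267.7]
tool_rot: [3.141, -0.003, 3.005]
force: [0.5, 0.2, -2.4]
width: 9.2
gripper_force: 58.8
```

Request:
move_arm:
  targets: "-1 0 0 0.2 0 0 0;-1 0 0 0.2 0 0 0;-1 0 0 0.2 0 0 0;-1 0 0 0.2 0 0 0;-1 0 0 0 0 0 0"

```text
clock: 7.92
eef_pos: [520.3, -168.7, 261.0]
tool_rot: [3.142, -0.001, 3.005]
force: [-0.4, -0.3, -3.5]
width: 8.7
gripper_force: 58.8
```

```bash
python3 - <<'E'
from h import *
to([520,-168.5,293],172.2)
E
```

```text
pos [ 520.27 -168.7   260.95] rot [180.    -0.03 172.2 ] F [-0.4  -0.28 -3.52] w 8.733938618286526 gf 58.80382061004639 t 7.9167 shift [ 0.03  0.02 -3.2 ] turn -0.00
```

Continue slowly; contact is expected about here.

Request:
move_arm:
  targets: "-1 0 0 0.2 0 0 0;-1 0 0 0.2 0 0 0;-1 0 0 0.2 0 0 0;-1 0 0 0 0 0 0"

```text
clock: 8.25
eef_pos: [520.7, -168.8, 255.7]
tool_rot: [-3.142, 0.001, 3.005]
force: [-1.2, 0.6, 4.1]
width: 9.0
gripper_force: 59.8
```

Request:
move_arm:
  targets: "-1 0 0 0.2 0 0 0;-1 0 0 0.2 0 0 0;-1 0 0 0 0 0 0"

```text
clock: 8.5
eef_pos: [520.3, -168.9, 251.7]
tool_rot: [-3.141, 0.0, 3.005]
force: [-1.4, -0.2, 5.4]
width: 9.1
gripper_force: 60.2
```

Request:
move_arm:
  targets: "-1 0 0 0.2 0 0 0;-1 0 0 0.2 0 0 0;-1 0 0 0 0 0 0"

```text
clock: 8.75
eef_pos: [519.4, -168.8, 247.1]
tool_rot: [-3.142, -0.002, 3.005]
force: [-3.7, 0.4, 2.9]
width: 9.1
gripper_force: 59.8
```

Request:
move_arm:
  targets: "-1 0 0 0.2 0 0 0;-1 0 0 0.2 0 0 0;-1 0 0 0 0 0 0"

```text
clock: 9.0
eef_pos: [519.4, -168.6, 242.5]
tool_rot: [3.141, -0.003, 3.005]
force: [-4.4, 0.6, 1.1]
width: 9.0
gripper_force: 59.5
```

Request:
move_arm:
  targets: "-1 0 0 0.2 0 0 0;-1 0 0 0.2 0 0 0;-1 0 0 0 0 0 0"

```text
clock: 9.25
eef_pos: [519.0, -168.4, 238.1]
tool_rot: [3.141, -0.004, 3.006]
force: [-5.3, 0.8, -1.7]
width: 9.1
gripper_force: 58.9
```

Request:
move_arm:
  targets: "-1 0 0 0.15 0 0 0;-1 0 0 0 0 0 0;-1 0 0 0 0 0 0"

```text
clock: 9.5
eef_pos: [521.6, -168.7, 237.4]
tool_rot: [-3.142, 0.002, 3.006]
force: [1.0, -0.0, -2.9]
width: 9.0
gripper_force: 58.9
```

Side force vanished: the gate has snapped. Lower gently to seat.

Request:
move_arm:
  targets: "-1 0 0 0.1 0 0 0;-1 0 0 0 0 0 0;-1 0 0 0 0 0 0"

```text
clock: 9.75
eef_pos: [521.4, -168.8, 237.0]
tool_rot: [-3.141, 0.002, 3.006]
force: [0.3, -0.7, -2.6]
width: 9.1
gripper_force: 58.9
```

Request:
move_arm:
  targets: "-1 0 0 0.1 0 0 0;-1 0 0 0 0 0 0;-1 0 0 0 0 0 0"

```text
clock: 10.0
eef_pos: [520.6, -168.7, 235.8]
tool_rot: [3.142, 0.0, 3.005]
force: [-0.6, -0.3, -2.1]
width: 9.2
gripper_force: 58.9
```

Request:
move_arm:
  targets: "-1 0 0 0.1 0 0 0;-1 0 0 0 0 0 0;-1 0 0 0 0 0 0"

```text
clock: 10.25
eef_pos: [520.4, -168.7, 234.7]
tool_rot: [3.142, -0.0, 3.005]
force: [-0.4, -0.2, -3.4]
width: 9.0
gripper_force: 58.9
```

```bash
python3 - <<'E'
from h import *
to([520,-168.5,235],172.2)
S=cams.get_image("side")
a=cv2.resize(S["color"][190:265,230:330,::-1],(800,600),interpolation=cv2.INTER_CUBIC)
cv2.imwrite("pics/c7.png",cv2.convertScaleAbs(a,alpha=1.8))
E
```

```text
pos [ 520.44 -168.72  234.74] rot [180.    -0.01 172.2 ] F [-0.36 -0.19 -3.45] w 8.955484405377995 gf 58.91717612743378 t 10.25 shift [ 0.05  0.02 -0.03] turn 0.00
```

View pics/c7.png

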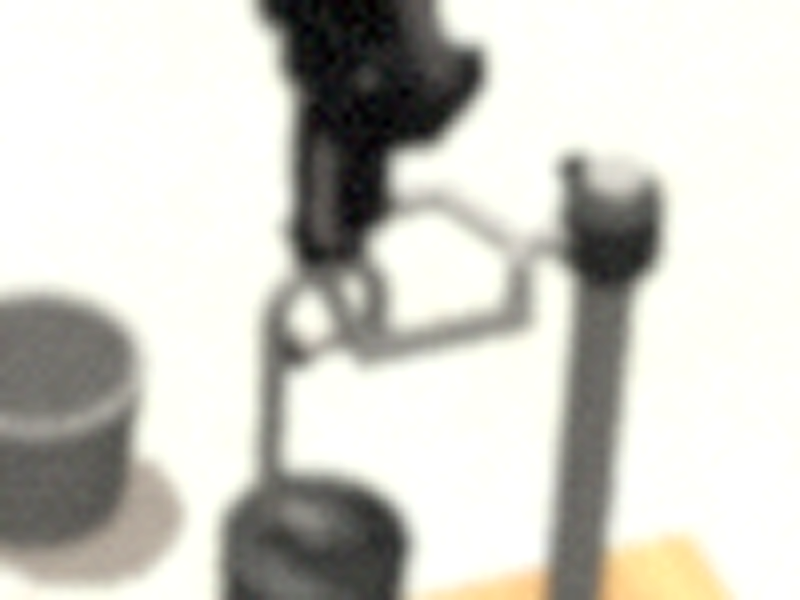

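The gate lies level (hinge at (295,350)) with the bar inside the arch above it. Keep lowering until the weight is taken.

Request:
move_arm:
  targets: "-1 0 0 0.1 0 0 0;-1 0 0 0 0 0 0;-1 0 0 0 0 0 0"

```text
clock: 10.55
eef_pos: [520.4, -168.7, 233.7]
tool_rot: [3.142, -0.0, 3.005]
force: [-0.5, -0.5, -2.2]
width: 9.5
gripper_force: 58.9
```

Request:
move_arm:
  targets: "-1 0 0 0.1 0 0 0;-1 0 0 0 0 0 0;-1 0 0 0 0 0 0"

```text
clock: 10.8
eef_pos: [520.6, -168.8, 232.9]
tool_rot: [3.142, 0.0, 3.005]
force: [-0.1, -0.3, -1.0]
width: 8.8
gripper_force: 59.1
```

Request:
move_arm:
  targets: "-1 0 0 0.05 0 0 0;-1 0 0 0 0 0 0;-1 0 0 0 0 0 0"

```text
clock: 11.05
eef_pos: [520.6, -168.8, 232.6]
tool_rot: [-3.142, 0.0, 3.005]
force: [-1.1, 0.2, 3.2]
width: 9.0
gripper_force: 59.6
```

Seated (about 5 N on the eye). Release gradually.

Request:
move_arm:
  targets: "-0.7 0 0 -0.03 0 0 0;-0.6 0 0 0 0 0 0;-0.5 0 0 0 0 0 0;-0.4 0 0 0 0 0 0;-0.3 0 0 0 0 0 0"

```text
clock: 11.47
eef_pos: [520.5, -168.8, 232.5]
tool_rot: [-3.142, 0.0, 3.005]
force: [-0.1, 0.1, -0.7]
width: 29.9
gripper_force: 0.0
```

Request:
move_arm:
  targets: "-0.2 0 0 0 0 0 0;0 0 0 0 0 0 0;0 0 0 0 0 0 0;0 0 0 0 0 0 0;0 0 0 0 0 0 0"

```text
clock: 11.88
eef_pos: [520.5, -168.8, 232.6]
tool_rot: [3.142, -0.0, 3.005]
force: [-0.2, -0.7, 0.5]
width: 42.7
gripper_force: 0.0
```

Request:
move_arm:
  targets: "0 0 0 -0.5 0 0 0;0 0 0 -1.5 0 0 0;0 0 0 -3 0 0 0;0 0 0 -3 0 0 0;0 0 0 -3 0 0 0"

```text
clock: 12.3
eef_pos: [520.1, -168.7, 344.1]
tool_rot: [-3.142, -0.0, 3.005]
force: [0.6, -0.5, -0.1]
width: 42.7
gripper_force: 0.0
```

Request:
move_arm:
  targets: "0 0 0 0 0 0 0;0 0 0 0 0 0 0;0 0 0 0 0 0 0;0 0 0 0 0 0 0;0 0 0 0 0 0 0"

```text
clock: 12.72
eef_pos: [519.8, -168.5, 341.3]
tool_rot: [3.141, -0.003, 3.005]
force: [0.1, 1.1, -0.5]
width: 42.4
gripper_force: 0.0
```

```bash
python3 - <<'E'
from h import *
to([520,-168.5,235],172.2)
S=cams.get_image("side"); A=S["color"]
cv2.imwrite("pics/c8.png",cv2.convertScaleAbs(cv2.resize(A[165:270,220:360,::-1],(800,600),interpolation=cv2.INTER_CUBIC),alpha=1.8))
E
```

```text
pos [ 519.77 -168.49  341.35] rot [179.98  -0.15 172.2 ] F [ 0.09  1.06 -0.46] w 42.44809650576211 gf 0.0 t 12.7167 shift [-0.05 -0.   10.63] turn -0.00
```

View pics/c8.png

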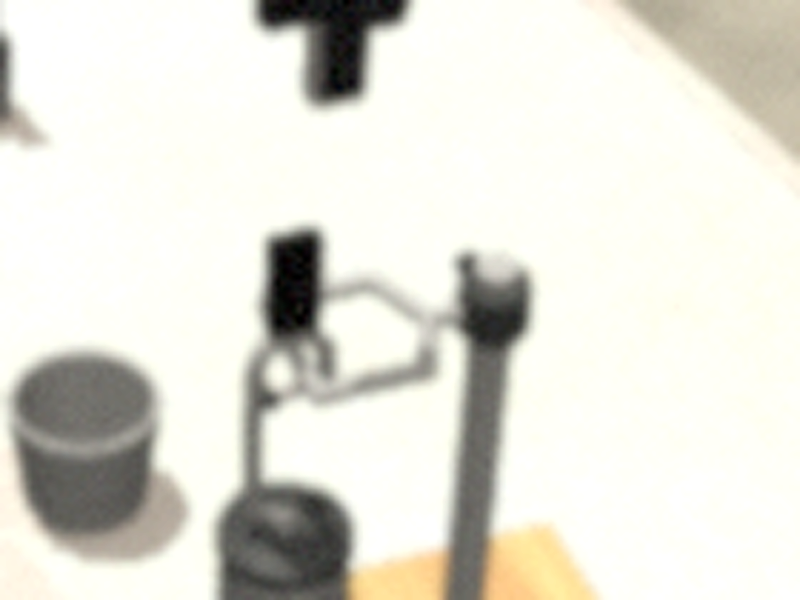

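The infuser hangs upright from the bar (tab at (295,285), gate shut), and the gripper is clear. Let any swing die out.

Request:
move_arm:
  targets: "0 0 0 -2 0 0 0;0 0 0 0 0 0 0;0 0 0 0 0 0 0;0 0 0 0 0 0 0;0 0 0 0 0 0 0"

```text
clock: 13.18
eef_pos: [520.0, -168.6, 361.6]
tool_rot: [3.141, -0.002, 3.005]
force: [0.0, -0.2, 0.3]
width: 42.8
gripper_force: 0.0
```

```bash
cat > sw.py <<'E'
from h import *
r=[]
for i in range(16):
    g=cv2.cvtColor(cams.get_image("side")["color"],cv2.COLOR_RGB2GRAY)[195:330,240:290].astype(float)
    w=np.clip(60-g[10:34,18:40],0,None); b=np.clip(70-g[45:85,10:45],0,None)
    r.append([(w.sum(0)@np.arange(w.shape[1]))/w.sum(),(b.sum(0)@np.arange(b.shape[1]))/b.sum()])
r=np.array(r);print(r.T,r.std(0),read_state()["clock"])
E
python3 sw.py; python3 sw.py
```

```text
[[12.93 12.92 12.92 12.9  12.92 12.9  12.91 12.93 12.9  12.93 12.9  12.93
  12.93 12.93 12.95 12.9 ]
 [19.95 19.9  19.94 19.92 19.9  19.89 19.92 19.92 19.9  19.92 19.95 19.91
  19.91 19.91 19.96 19.91]] [0.02 0.02] 13.9833
[[12.93 12.9  12.92 12.92 12.93 12.93 12.92 12.93 12.91 12.9  12.92 12.92
  12.9  12.92 12.93 12.91]
 [19.9  19.91 19.91 19.93 19.92 19.93 19.94 19.9  19.92 19.92 19.94 19.92
  19.96 19.9  19.95 19.89]] [0.01 0.02] 14.7833
```

Perfectly still. Hand in.

```bash
python3 -c "
from cell import order
print(order.finish_job())"
```

```text
the job is handed in; nothing more can be done
None
```

The infuser is hanging from the eye by its snap hook, gate shut, upright and still, with the gripper clear; I handed the job in at about 15 s, and the hand-in returned no verdict.

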